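# Brake check on the pan trolley

### The job

Check the brake of the small pan trolley before it is used: press its brake lever right down so that it locks where it stands, then lean on the push plate towards the end stop with about 10 newtons (never over 20) for a second to feel that it holds. Then flick the lever fully up, roll the trolley gently right up against the end stop and leave it there with the brake up. Press the lever no harder than 20 newtons and leave the tins, salt pack, spoon and jar where they are.

Things in the scene. Friction and masses are not known exactly. Their poses are not given: they have to be found in the camera images.
- track_mid (a point): a point on the upper face of the 8 mm thick aluminium base plate of the track (170 mm wide along x, from -100 to +70 mm; 460 mm long along y, reaching from -210 to +250 mm in y). The plate lies flat on the bench. Its y axis points along the track to the end stop (an upright plate with two rubber buffers, 70 mm high), z up; the brake lever is on the -x side, towards the robot
- trolley (a joint): travel of the trolley along the track towards the end stop (+y of the track), m: 0 to 0.21, where it meets the buffers. Rolls freely (about 1.2 N) while the brake lever is up; with the brake on it holds about 35 N, creeping about 1 mm per second under 15 N
- trolley_deck (a point): centre of the upper face of the trolley's deck (120 mm along x, 200 mm along y, 58 mm above the bench), axes as the track's. It carries a fixed steel pan 108 x 176 mm, open, rim 123 mm above the bench. It moves with the trolley
- brake_lever (a joint): angle of the brake lever, rad: 0 = fully up (brake off; the lever then points away from the trolley and 0.85 rad above level), grows as it is pressed down; about 0.957 = down and locked (0.11 rad below level). A toggle spring keeps it in either end position: dead point at 0.55 rad; beyond it the lever snaps on by itself. It starts with 0.6 N m of resistance when up, and 0.6 to 0.7 N m are needed to lift it off when down
- lever_hinge (a point): the lever's hinge: 75 mm to the -x side of the trolley's centre line, 78 mm above the bench. The hinge line runs along the track's y. Moves with the trolley; axes as the track's
- toe_pad (a point): middle of the toe pad at the lever's end, 100 mm from the hinge: a rubber-covered round bar 16 mm thick and 30 mm wide along y. Between it and the hinge the lever is a steel bar 20 mm wide, 6 mm thick. Locked, the pad is about 67 mm above the bench with free space beneath; up, about 153 mm
- brake_foot: rubber brake foot (22 mm diameter) in a guide below the hinge, driven down onto the base plate by the lever, 20 mm per rad; when locked it presses with about 30 N by itself; it must not be pressed with more than 150 N (about 24 N at the toe pad beyond the locked position). Origin: centre of its underside
- push_face (a point): a point on the push plate's outer (-y) face, 30 mm below its top edge, midway across. Push here towards +y of the track
- push_plate: upright steel push plate at the trolley's -y end: 100 mm along x, 6 mm thick, 105 mm high, its lower edge 55 mm and its top edge 160 mm above the bench, on stiff rubber mounts (about 12 N per mm, 3 mm at most). Origin: middle of its lower edge
- tin_a: bystander: steel spice tin, white lid, 100 mm diameter, 140 mm high; origin under its centre
- tin_b: bystander: steel spice tin, white lid, 100 mm diameter, 140 mm high; origin under its centre
- tin_c: bystander: steel spice tin, white lid, 100 mm diameter, 140 mm high; origin under its centre
- salt_pack: bystander: upright paper-covered pack 50 x 75 x 110 mm; origin under its centre
- spoon: bystander: steel spoon lying flat along its x axis
- herb_jar: bystander: glass jar with cap, 52 mm diameter, 85 mm high; origin under its centre

How it is judged:
By the outcome, as a careful person would: the job done as asked, in the order asked, and still so for the second after the job is handed in, with the robot touching nothing.
It also fails if it takes over 72 s, if anything falls off the work surface, if the arm or the gripper's body presses on something with over 40 N, if the wrist force passes 120 N, or if a joint passes its speed limit or range.

### The arm

A 6-joint arm with a two-finger parallel gripper is mounted at the origin on the work surface. World frame = base frame: x ahead of the robot, y to its left, z up, the work surface at z = 0. Lengths are in m, angles in rad, forces in N, time in s.
With the tool pointing down it reaches from about 0.325 to 0.875 m from the base axis. Payload 4.4 kg.
Tool frame: the origin (TCP) lies at the very end of the fingers, on their centre line; the grasp point (between the pads) lies 19 mm behind it (robot.grip_point_offset is the x of the grasp point in the tool frame, in m); x points along the fingers, z is the direction in which the jaws open and shut, and the axes are right-handed (so a half turn about x gives the same grasp; the last joint's range is limited). The gripper opens to 85 mm and grips with 20 to 120 N. Pads are 22 mm wide; open, the fingers measure 114 mm over their backs; the gripper's body (76 mm by 85 mm) begins 54 mm behind the grasp point. The pads swing forward as they close: fully open they stand 13 mm farther back than shut.
Start: joints at [1.099, 0.207, 1.542, -0, 1.393, -0.15], TCP at [0.181, 0.546, 0.231] pointing down, gripper open.
Joint ranges: [-2.73, 2.73], [-0.86, 2.22], [0.23, 2.46], [-1.11, 4.25], [0.08, 2.63], [-2.82, 2.82]. Speed limits (rad/s): [2.79, 2.79, 3.14, 3.14, 3.14, 3.14].

### API

Orientations are given as a unit quaternion [w, x, y, z].
In Python, from workcell import robot, viewer, job_done gives the robot as it stands.
- The arm moves only by the tool jog_arm, never from a script. Its arguments are lists of equal length, an entry for each row: "jaw": the opening, from 0 (shut) to 1 (fully open); "delta_pos": the shift along the tool's x, y, z in mm, a list of three; "yaw": the turn about the tool's x in rad. In form: {"jaw": [jaw, ...], "delta_pos": [[dx, dy, dz], ...], "yaw": [yaw, ...]}. A call has exactly 5 rows; each row is the pose to reach, as a shift and turn from the pose measured when the call began, along the tool's axes at that moment; what a row does not reach only later rows make up. A row lasts 1/12 s, in which the tool goes at most 41.7 mm and 7.16 degrees, less where a joint would pass 70% of its speed; a pose out of reach is approached as far as the arm can. A call with a gripper value outside its range is refused whole. The fingers move at their own pace and stop on an object; the grip force is fixed at half the most. Time passes only in rows, so rows that repeat a pose let the fingers close, or fill a call up. It gives the time, the measured TCP pose, the force and the opening at its end, in the units of the state.
- robot.get_obs(): the state, without advancing time (a new reading comes with each control period).
- viewer.capture(name): name is "scene" or "top" or "wrist"; returns a dict with "pixels" (400x640x3 uint8, red, green, blue), "z_map" (400x640 float32, m along the optical axis (not along the pixel's ray), 0 where there is no reading), "mtx" (3x3 intrinsics, pixels), "origin" and "attitude" of the camera in the world. Camera axes: x right, y up, looking along -z (the intrinsics and any distortion apply to the point x, -y, -z); pixel columns grow to the right and rows downward; lengths in m; the calibration is good to about 2 mm. A picture is of the moment at which its call begins.
- job_done(): hands the job in, once; it reports no verdict.
The state is a dict: "clock": time; "qpos": joint angles; "joint_vel": joint speeds; "effort": joint torques, N m; "tool_pos": TCP position; "orientation": TCP orientation; "force": force on the tool from outside, world axes, zero at the start; "torque": the same for the moment, N m; "gripper_width": finger opening in m.
Only numpy, scipy, OpenCV 4.12 (cv2) and the standard library are available. Lean on these libraries where they do the work, as an engineer would, in place of code of your own. Each camera call takes 0.05 s, during which the arm holds its last target. There are 200 camera calls.

## Working session

There is one attempt and no reset: what is moved stays moved. The work goes in short steps, Python scripts to look and compute and a tool call to move; the robot and the scene stay as the last step left them, time stands still between calls to the robot, and variables do not carry over. Pictures are saved under pics/ and viewed, about 8 in all and at most 12, crops included, and the job is handed in when it is done.

Besides the shell and the picture viewer there is one more tool, called by a JSON object that holds its "method" and its "body", one argument or row to a line. jog_arm: Moves the arm, as the interface text tells. Its arguments: {"type":"object","properties":{"jaw":{"type":"array"},"delta_pos":{"type":"array"},"yaw":{"type":"array"}},"required":["jaw","delta_pos","yaw"]}

```bash
mkdir -p pics; cat > h.py <<'E'
import numpy as np,cv2
from workcell import robot,viewer,job_done
from scipy.spatial.transform import Rotation as R
def rot(q): 
    q=np.asarray(q,float)
    return q if q.ndim==2 else R.from_quat([q[1],q[2],q[3],q[0]]).as_matrix()
def cap(n,save=None):
    c=viewer.capture(n)
    if save: cv2.imwrite('pics/'+save,c['pixels'][:,:,::-1])
    z=c['z_map'];K=np.array(c['mtx']);v,u=np.mgrid[:400,:640]
    P=np.stack([(u-K[0,2])/K[0,0]*z,-(v-K[1,2])/K[1,1]*z,-z],-1)
    W=P@rot(c['attitude']).T+np.array(c['origin']); W[z==0]=np.nan
    return c,W
E
python3 - <<'E'
from h import *
o=robot.get_obs();print(o)
for n in('scene','top'):
    c,W=cap(n,n+'1.png');np.save(n+'1.npy',W);print(n,c['origin'],c['attitude'],c['mtx'],[k for k in c])
print(rot(o['orientation']))
E
```

```text
{'clock': 0.0, 'qpos': array([ 1.09949280e+00,  2.07429040e-01,  1.54296976e+00, -2.29468807e-05,
        1.39348586e+00, -1.50476432e-01]), 'joint_vel': array([ 0.00042004,  0.00161302, -0.0010016 ,  0.0018885 , -0.00011391,
        0.00213315]), 'effort': array([ 3.93095515e-04, -3.83028066e+01, -2.91601110e+01, -2.10999501e-04,
        1.05062651e-02,  2.66797724e-05]), 'tool_pos': array([0.1809829 , 0.54497421, 0.23011313]), 'orientation': array([ 0.5727255 , -0.41409567,  0.57415984,  0.41334097]), 'force': array([-0.28100118,  0.28819635,  0.13447463]), 'torque': array([-0.00839369,  0.02894014,  0.01058295]), 'gripper_width': 0.08557126431679646}
scene [1.1016877  0.3641091  0.64381694] [0.40168397 0.19539882 0.37616762 0.81176795] [[370.65138874   0.         317.50846993]
 [  0.         370.65138874 201.20933411]
 [  0.           0.           1.        ]] ['pixels', 'z_map', 'mtx', 'origin', 'attitude']
top [ 0.35299295 -0.0209998   1.17506102] [ 0.70862768  0.0739413  -0.07327301 -0.69786142] [[498.94242601   0.         322.14294428]
 [  0.         498.94242601 197.15055843]
 [  0.           0.           1.        ]] ['pixels', 'z_map', 'mtx', 'origin', 'attitude']
[[-1.02055616e-03 -9.48976038e-01  3.15346537e-01]
 [-2.05238034e-03  3.15348025e-01  9.48973873e-01]
 [-9.99997373e-01  3.21270097e-04 -2.26949013e-03]]
```

View pics/scene1.png

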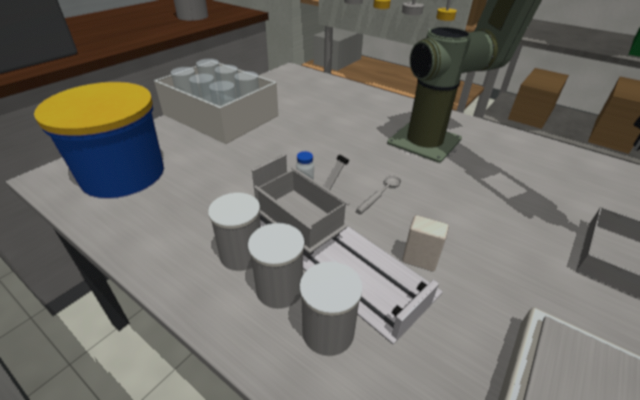

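View pics/top1.png

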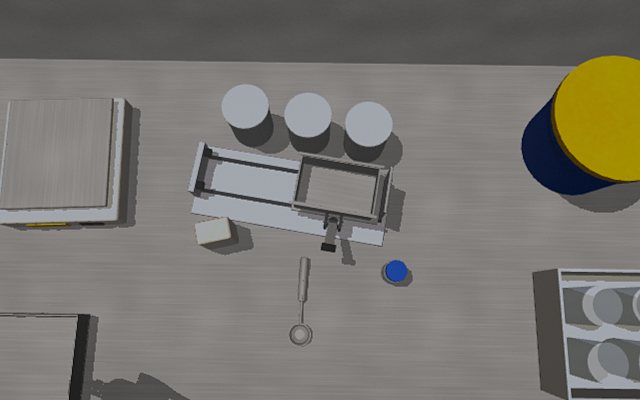

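The pictures show the trolley with its pan at top px (340,185), the end stop at the left (200,170), the toe pad at (329,246), the jar at (396,271), the spoon at (302,300) and the salt pack at (213,232). Track +y points left in the top view.

```bash
python3 - <<'E'
from h import *
W=np.vstack([np.load('top1.npy').reshape(-1,3),np.load('scene1.npy').reshape(-1,3)])
T=np.load('top1.npy').reshape(-1,3)
def sel(W,x,y,z): 
    return W[(W[:,0]>x[0])&(W[:,0]<x[1])&(W[:,1]>y[0])&(W[:,1]<y[1])&(W[:,2]>z[0])&(W[:,2]<z[1])]
g=np.load('top1.npy')
for p in [(340,185),(329,246),(334,222),(385,192),(200,170),(396,271),(213,232),(302,300),(300,335),(246,105),(308,115),(368,124),(193,205),(380,240)]: print(p,g[p[1],p[0]].round(4))
# base plate
img=(g[:,:,2]>0.004)&(g[:,:,2]<0.013)
n,l,s,c=cv2.connectedComponentsWithStats(img.astype(np.uint8))
for i in np.argsort(-s[1:,4])[:4]+1: 
    print(s[i],g[l==i].mean(0), cv2.minAreaRect(g[l==i][:,:2].astype(np.float32)))
    
np.save('lab.npy',l)
E
```

```text
(340, 185) [ 0.6181 -0.0587  0.06  ]
(329, 246) [ 0.4662 -0.0339  0.161 ]
(334, 222) [ 0.5282 -0.0453  0.0835]
(385, 192) [ 0.5892 -0.1539  0.1225]
(200, 170) [0.65   0.2662 0.0554]
(396, 271) [ 0.4228 -0.1808  0.0837]
(213, 232) [0.498  0.2149 0.1115]
(302, 300) [0.3584 0.0241 0.0168]
(300, 335) [0.2807 0.0274 0.0031]
(246, 105) [0.7776 0.153  0.1391]
(308, 115) [0.7555 0.0155 0.1415]
(368, 124) [ 0.7362 -0.1159  0.1426]
(193, 205) [0.5768 0.2902 0.0047]
(380, 240) [ 0.4988 -0.155   0.0115]
[ 191  146  137   91 6267] [0.61031988 0.14556782 0.00793528] ((0.6161826252937317, 0.12039491534233093), (0.3267676532268524, 0.17545585334300995), 80.88996887207031)
[335 213  52  33 881] [ 0.51787131 -0.11441698  0.00757096] ((0.5305875539779663, -0.1101895347237587), (0.11391857266426086, 0.07899052649736404), 83.61467742919922)
[566 324  74  18 767] [ 0.29747297 -0.65843996  0.00638514] ((0.2961817681789398, -0.6579724550247192), (0.1686883568763733, 0.036202166229486465), 89.73727416992188)
[562 275  78  14 673] [ 0.41227762 -0.66394898  0.00636225] ((0.41068726778030396, -0.6648122668266296), (0.18273356556892395, 0.028481965884566307), 89.98677825927734)
```

```bash
python3 - <<'E'
from h import *
g=np.load('top1.npy');s=np.load('scene1.npy')
a=np.vstack([g.reshape(-1,3),s.reshape(-1,3)])
def box(a,x0,x1,y0,y1,z0,z1):
    return a[(a[:,0]>x0)&(a[:,0]<x1)&(a[:,1]>y0)&(a[:,1]<y1)&(a[:,2]>z0)&(a[:,2]<z1)]
for n,a in(('top',g.reshape(-1,3)),('scene',s.reshape(-1,3))):
    print(n)
    r=box(a,.5,.72,-.2,.06,.117,.129); print('rim',len(r),cv2.minAreaRect(r[:,:2].astype(np.float32)))
    r=box(a,.5,.72,-.22,-.1,.135,.170); print('plate',len(r),r.mean(0),r[:,2].max(),cv2.minAreaRect(r[:,:2].astype(np.float32)))
    r=box(a,.52,.72,.2,.35,.045,.08); print('stop',len(r),r[:,2].max(),cv2.minAreaRect(r[:,:2].astype(np.float32)))
    r=box(a,.42,.52,-.1,.02,.14,.175); print('pad',len(r),r.mean(0),r[:,2].max(),cv2.minAreaRect(r[:,:2].astype(np.float32)))
    r=box(a,.3,.52,.15,.3,.1,.12); print('salt',len(r),cv2.minAreaRect(r[:,:2].astype(np.float32)))
    r=box(a,.36,.48,-.25,-.12,.07,.1); print('jar',len(r),r.mean(0))
    r=box(a,.5,.66,-.2,.3,.004,.013); 
    # -x edge: per y-bin min x
    e=[]
    for y in np.arange(-.14,.28,.02):
        b=r[(abs(r[:,1]-y)<.01)]
        if len(b): i=b[:,0].argmin(); e.append(b[i,:2])
    e=np.array(e)
    if len(e)>3: print('edge',np.polyfit(e[:,1],e[:,0],1),e.round(3)[[0,-1]])
im=cv2.imread('pics/top1.png');cv2.imwrite('pics/crop.png',cv2.resize(im[140:290,180:430],None,fx=3.2,fy=3.2,interpolation=cv2.INTER_CUBIC))
E
```

```text
top
rim 935 ((0.6090617179870605, -0.05450192093849182), (0.2120981514453888, 0.2165132313966751), 88.46379089355469)
plate 549 [ 0.66534646 -0.13701237  0.14481435] 0.1639235111032984 ((0.628474235534668, -0.13484594225883484), (0.1833822876214981, 0.06450390815734863), 1.6707661151885986)
stop 561 0.07446173027134839 ((0.6538310050964355, 0.264036625623703), (0.030491283163428307, 0.11996784806251526), 81.31270599365234)
pad 137 [ 0.46567657 -0.03274219  0.15591447] 0.16393181474839524 ((0.46798667311668396, -0.03332541510462761), (0.029511814936995506, 0.023496249690651894), 79.89453125)
salt 700 ((0.5010700225830078, 0.21642278134822845), (0.04894717037677765, 0.07489442825317383), 12.675583839416504)
jar 369 [ 0.4230322  -0.18130302  0.08423886]
edge [0.11753495 0.50915183] [[ 0.501 -0.136]
 [ 0.546  0.25 ]]
scene
rim 878 ((0.6033071279525757, -0.05057719349861145), (0.22664040327072144, 0.2005082368850708), 48.2897834777832)
plate 594 [ 0.63722418 -0.14260348  0.14476103] 0.16059812618123948 ((0.6295350193977356, -0.13297592103481293), (0.18151609599590302, 0.06254797428846359), 1.4563124179840088)
stop 1093 0.07993216345092113 ((0.6177150011062622, 0.257659375667572), (0.19808463752269745, 0.06928911060094833), 14.320710182189941)
pad 118 [ 0.47060042 -0.02941719  0.15199548] 0.16172495067920217 ((0.4695907533168793, -0.030820216983556747), (0.02945505641400814, 0.019138086587190628), 82.36998748779297)
salt 460 ((0.5025014281272888, 0.21828724443912506), (0.05008753016591072, 0.07493560761213303), 12.801156044006348)
jar 183 [ 0.42962556 -0.17575272  0.08120799]
edge [-0.2639611   0.57198936] [[ 0.634 -0.149]
 [ 0.513  0.259]]
```

View pics/crop.png

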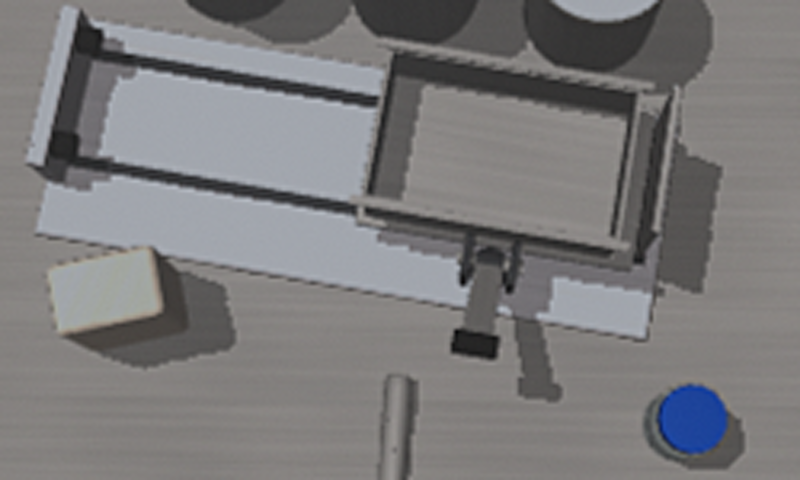

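```bash
cat >> h.py <<'E'
def ray(name_c,u,v,z):
    c=name_c;K=np.array(c['mtx']);d=rot(c['attitude'])@np.array([(u-K[0,2])/K[0,0],-(v-K[1,2])/K[1,1],-1]);o=np.array(c['origin'])
    return o+d*(z-o[2])/d[2]
E
python3 - <<'E'
from h import *
c=dict(origin=[0.35299295,-0.0209998,1.17506102],attitude=[0.70862768,0.0739413,-0.07327301,-0.69786142],mtx=[[498.94,0,322.143],[0,498.94,197.15],[0,0,1]])
A=lambda x,y,z: ray(c,x/3.2+180-.3,y/3.2+140-.3,z)
for n,x,y,z in[('base NX+Y',37,233,.008),('base NX-Y',646,338,.008),('pp top +x',677,88,.16),('pp bot-x',640,262,.055),('pad',475,343,.158),('padL',451,343,.153),('padR',498,346,.153),('rimTL',383,47,.123),('rimBR',628,250,.123),('rimBL',360,212,.123),('rimTR',652,88,.123),('stop top',68,10,.07),('stop bot',35,165,.07)]: print(n,A(x,y,z).round(4))
g=np.load('top1.npy').reshape(-1,3);s=np.load('scene1.npy').reshape(-1,3)
for n,a in(('top',g),('scene',s)):
    r=a[(a[:,0]>.53)&(a[:,0]<.68)&(a[:,1]<-.12)&(a[:,1]>-.22)&(a[:,2]>.129)&(a[:,2]<.166)&(np.hypot(a[:,0]-.736,a[:,1]+.116)>.06)]
    print(n,len(r),np.c_[r[:,0].min(),r[:,0].max(),r[:,1].min(),r[:,1].max()],cv2.minAreaRect(r[:,:2].astype(np.float32)))
E
```

```text
base NX+Y [0.5579 0.2922 0.008 ]
base NX-Y [ 0.4868 -0.159   0.008 ]
pp top +x [ 0.6345 -0.163   0.16  ]
pp bot-x [ 0.5353 -0.1497  0.055 ]
pad [ 0.4647 -0.0322  0.158 ]
padL [ 0.465  -0.0169  0.153 ]
padR [ 0.4635 -0.047   0.153 ]
rimTL [0.6708 0.0331 0.123 ]
rimBR [ 0.5323 -0.1339  0.123 ]
rimBL [0.5553 0.0457 0.123 ]
rimTR [ 0.6445 -0.1511  0.123 ]
stop top [0.7112 0.2646 0.07  ]
stop bot [0.5959 0.2804 0.07  ]
top 193 [[ 0.53716544  0.6408556  -0.16696437 -0.13633953]] ((0.5903382897377014, -0.15627413988113403), (0.10446085780858994, 0.029756909236311913), 5.634411811828613)
scene 425 [[ 0.53809103  0.63757474 -0.16408189 -0.14316746]] ((0.5879043936729431, -0.15375368297100067), (0.008091348223388195, 0.10055925697088242), 81.11074829101562)
```

{"method": "jog_arm", "body": {
  "jaw": [0,0,0,0,0],
  "delta_pos": [
    [0,-455,-458],
    [0,-455,-458],
    [0,-455,-458],
    [0,-455,-458],
    [0,-455,-458]
  ],
  "yaw": [-0.169,-0.169,-0.169,-0.169,-0.169]
}}

```text
clock: 0.52
tool_pos: [0.2735, 0.3578, 0.2306]
orientation: [0.535, -0.461, 0.537, 0.461]
force: [1.3, -0.4, 0.2]
gripper_width: 0.0255
```

{"method": "jog_arm", "body": {
  "jaw": [0,0,0,0,0],
  "delta_pos": [
    [0,-249,-357],
    [0,-249,-357],
    [0,-249,-357],
    [0,-249,-357],
    [0,-249,-357]
  ],
  "yaw": [0,0,0,0,0]
}}

```text
clock: 0.93
tool_pos: [0.3654, 0.1708, 0.2311]
orientation: [0.535, -0.461, 0.537, 0.461]
force: [1.2, -0.0, -0.5]
gripper_width: -0.0
```

{"method": "jog_arm", "body": {
  "jaw": [0,0,0,0,0],
  "delta_pos": [
    [0,-136,-194],
    [0,-136,-194],
    [0,-136,-194],
    [0,-136,-194],
    [0,-136,-194]
  ],
  "yaw": [0,0,0,0,0]
}}

```text
clock: 1.35
tool_pos: [0.4575, -0.0162, 0.2312]
orientation: [0.535, -0.461, 0.537, 0.461]
force: [-0.3, 0.7, 0.1]
gripper_width: 0.0002
```

```bash
cat >> h.py <<'E'
def go(t):
    o=robot.get_obs();r=rot(o['orientation']);p=o['tool_pos']
    print('t',round(o['clock'],2),'p',p.round(4),'F',np.round(o['force'],1),'jawang',np.degrees(np.arctan2(r[1,2],r[0,2])).round(2),'delta mm',((np.array(t)-p)@r*1e3).round(1))
E
python3 -c "
from h import *
go([.466,-.033,.2])"
```

```text
t 1.35 p [ 0.4575 -0.0162  0.2312] F [-0.3  0.7  0.1] jawang 81.35 delta mm [ 31.2 -10.9 -15.2]
```

{"method": "jog_arm", "body": {
  "jaw": [0,0,0,0,0],
  "delta_pos": [
    [15,-8,-15],
    [35,-8,-15],
    [52,-8,-15],
    [56,-8,-15],
    [56,-8,-15]
  ],
  "yaw": [0,0,0,0,0]
}}

```text
clock: 1.77
tool_pos: [0.4614, -0.0321, 0.1733]
orientation: [0.534, -0.46, 0.538, 0.462]
force: [-0.2, 0.0, 0.4]
gripper_width: 0.0003
```

```bash
python3 - <<'E'
from h import *
go([.464,-.0325,.161])
c,W=cap('wrist','w1.png')
c2,_=cap('scene','s2.png')
a=cv2.imread('pics/w1.png');b=cv2.imread('pics/s2.png')[100:350,180:480]
cv2.imwrite('pics/m2.png',np.hstack([cv2.resize(a,(400,250)),cv2.resize(b,(300,250))]))
E
```

```text
t 1.77 p [ 0.4614 -0.0321  0.1733] F [-0.2  0.   0.4] jawang 81.34 delta mm [12.3 -2.7  0. ]
```

View pics/m2.png

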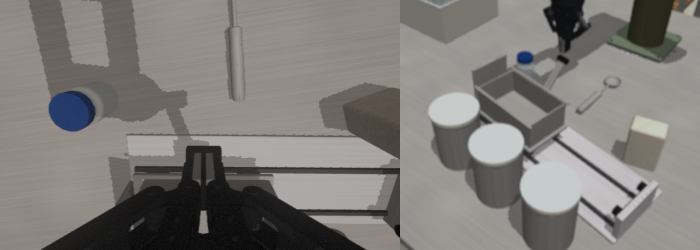

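{"method": "jog_arm", "body": {
  "jaw": [0,0,0,0,0],
  "delta_pos": [
    [6,0,0],
    [11,0,0],
    [14,1,0],
    [17,3,0],
    [20,5,0]
  ],
  "yaw": [0,0,0,0,0]
}}

```text
clock: 2.28
tool_pos: [0.4587, -0.0313, 0.1577]
orientation: [0.535, -0.462, 0.537, 0.461]
force: [-7.0, 2.2, 16.9]
gripper_width: 0.0001
```

{"method": "jog_arm", "body": {
  "jaw": [0,0,0,0,0],
  "delta_pos": [
    [-1,2,0],
    [-1,4,0],
    [-1,6,0],
    [0,8,0],
    [1,10,0]
  ],
  "yaw": [0,0,0,0,0]
}}

```text
clock: 2.7
tool_pos: [0.4496, -0.03, 0.1576]
orientation: [0.536, -0.462, 0.536, 0.46]
force: [1.1, -0.5, 6.4]
gripper_width: 0.0004
```

{"method": "jog_arm", "body": {
  "jaw": [0,0,0,0,0],
  "delta_pos": [
    [4,4,0],
    [9,8,0],
    [14,12,0],
    [17,14,0],
    [20,15,0]
  ],
  "yaw": [0,0,0,0,0]
}}

```text
clock: 3.12
tool_pos: [0.4321, -0.0272, 0.1367]
orientation: [0.534, -0.461, 0.537, 0.462]
force: [-5.1, 1.3, 7.0]
gripper_width: 0.0001
```

{"method": "jog_arm", "body": {
  "jaw": [0,0,0,0,0],
  "delta_pos": [
    [4,0,0],
    [8,0,0],
    [12,0,0],
    [16,0,0],
    [20,0,0]
  ],
  "yaw": [0,0,0,0,0]
}}

```text
clock: 3.53
tool_pos: [0.4205, -0.025, 0.1122]
orientation: [0.528, -0.454, 0.543, 0.469]
force: [-20.4, 2.1, 6.8]
gripper_width: 0.0003
```

{"method": "jog_arm", "body": {
  "jaw": [0,0,0,0,0],
  "delta_pos": [
    [0,4,0],
    [0,12,0],
    [-15,16,0],
    [-40,16,0],
    [-65,16,0]
  ],
  "yaw": [0,0,0,0,0]
}}

```text
clock: 3.95
tool_pos: [0.405, -0.0223, 0.1772]
orientation: [0.527, -0.453, 0.544, 0.47]
force: [-0.0, 0.1, 0.2]
gripper_width: -0.0003
```

```bash
python3 - <<'E'
from h import *
go([.466,-.0325,.18])
c2,W=cap('top','t3.png')
c,W2=cap('scene','s3.png')
for n,a in(('top',W.reshape(-1,3)),('sc',W2.reshape(-1,3))):
    r=a[(a[:,0]>.42)&(a[:,0]<.52)&(a[:,1]>-.08)&(a[:,1]<.02)&(a[:,2]>.12)&(a[:,2]<.17)]
    print(n,len(r),r.mean(0),r[:,2].max())
    r=a[(a[:,0]>.53)&(a[:,0]<.63)&(a[:,1]<-.12)&(a[:,1]>-.22)&(a[:,2]>.129)&(a[:,2]<.166)];print('pp',r.mean(0))
a=cv2.imread('pics/t3.png')[140:290,200:430];b=cv2.imread('pics/s3.png')[130:280,220:420]
cv2.imwrite('pics/m3.png',cv2.resize(np.hstack([a,b]),None,fx=1.8,fy=1.8))
E
```

```text
t 3.95 p [ 0.405  -0.0223  0.1772] F [-0.   0.1  0.2] jawang 81.49 delta mm [ -4.9 -61.7  -1. ]<stdin>:7: RuntimeWarning: Mean of empty slice.
  ret = um.true_divide(
Traceback (most recent call last):
ValueError: zero-size array to reduction operation maximum which has no identity
```

```bash
python3 - <<'E'
from h import *
print(rot(robot.get_obs()['orientation']).round(3))
c2,W=cap('top','t4.png')
c,W2=cap('scene','s4.png')
for n,a in(('top',W.reshape(-1,3)),('sc',W2.reshape(-1,3))):
    r=a[(a[:,0]>.42)&(a[:,0]<.53)&(a[:,1]>-.08)&(a[:,1]<.02)&(a[:,2]>.04)&(a[:,2]<.3)]
    print(n,len(r),r[::12].round(3).tolist() if len(r) else 0)
    r=a[(a[:,0]>.53)&(a[:,0]<.63)&(a[:,1]<-.12)&(a[:,1]>-.22)&(a[:,2]>.129)&(a[:,2]<.166)];print('pp',len(r),r.mean(0) if len(r) else 0)
a=cv2.imread('pics/t4.png')[140:290,200:430];b=cv2.imread('pics/s4.png')[130:280,220:420]
cv2.imwrite('pics/m4.png',cv2.resize(np.hstack([a,b]),None,fx=1.8,fy=1.8))
E
```

```text
[[-0.022 -0.989  0.148]
 [ 0.     0.148  0.989]
 [-1.     0.021 -0.003]]
top 107 [[0.53, -0.021, 0.084], [0.529, -0.03, 0.079], [0.527, -0.056, 0.091], [0.526, -0.039, 0.083], [0.527, -0.065, 0.08], [0.524, -0.048, 0.083], [0.522, -0.039, 0.08], [0.52, -0.037, 0.079], [0.518, -0.045, 0.08]]
pp 183 [ 0.58211811 -0.15444825  0.15406549]
sc 824 [[0.421, -0.041, 0.292], [0.422, -0.02, 0.294], [0.424, -0.019, 0.292], [0.425, -0.036, 0.285], [0.422, -0.007, 0.293], [0.425, -0.036, 0.283], [0.423, -0.006, 0.291], [0.43, -0.032, 0.284], [0.423, -0.006, 0.289], [0.429, -0.035, 0.28], [0.426, -0.007, 0.287], [0.428, -0.038, 0.276], [0.428, -0.008, 0.285], [0.429, -0.04, 0.274], [0.432, -0.008, 0.284], [0.425, 0.018, 0.289], [0.432, -0.008, 0.282], [0.423, 0.017, 0.286], [0.432, -0.012, 0.279], [0.425, 0.014, 0.284], [0.432, -0.017, 0.275], [0.428, 0.011, 0.281], [0.422, -0.025, 0.266], [0.427, 0.008, 0.278], [0.422, -0.03, 0.262], [0.426, 0.005, 0.274], [0.423, -0.029, 0.26], [0.425, 0.002, 0.271], [0.422, -0.027, 0.258], [0.425, 0.005, 0.269], [0.429, -0.018, 0.261], [0.422, 0.019, 0.27], [0.
[... 213 characters left out ...]
27, 0.016, 0.251], [0.422, -0.03, 0.229], [0.422, -0.035, 0.225], [0.426, 0.007, 0.24], [0.422, -0.013, 0.229], [0.423, -0.029, 0.222], [0.428, 0.011, 0.238], [0.427, 0.003, 0.232], [0.422, -0.01, 0.223], [0.421, -0.005, 0.221], [0.423, -0.022, 0.211], [0.421, -0.022, 0.2], [0.422, -0.02, 0.185], [0.435, -0.031, 0.073], [0.432, -0.021, 0.073], [0.432, -0.014, 0.073], [0.436, -0.018, 0.071], [0.448, -0.026, 0.071], [0.465, -0.035, 0.074], [0.44, -0.015, 0.068], [0.463, -0.031, 0.071], [0.432, -0.01, 0.062], [0.464, -0.024, 0.072], [0.482, -0.036, 0.074], [0.497, -0.044, 0.076], [0.476, -0.022, 0.073], [0.485, -0.025, 0.074], [0.482, -0.024, 0.071]]
pp 382 [ 0.58552666 -0.15215273  0.14595889]
```

View pics/m4.png

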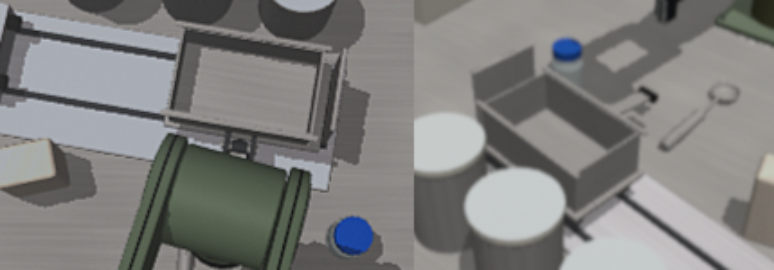

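The scene view (right half) shows the pad at (648,97), with the bar level: the lever has snapped down. I'll press it gently to confirm that it's right down.

{"method": "jog_arm", "body": {
  "jaw": [0,0,0,0,0],
  "delta_pos": [
    [20,-28,-2],
    [50,-28,-2],
    [75,-28,-2],
    [90,-28,-2],
    [94,-28,-2]
  ],
  "yaw": [0,0,0,0,0]
}}

```text
clock: 4.57
tool_pos: [0.4274, -0.0277, 0.0791]
orientation: [0.526, -0.451, 0.545, 0.472]
force: [-1.1, -0.5, 0.0]
gripper_width: 0.0002
```

```bash
python3 -c "
from h import *
go([.4315,-.0275,.073])"
```

```text
t 4.57 p [ 0.4274 -0.0277  0.0791] F [-1.1 -0.5  0. ] jawang 81.49 delta mm [ 5.9 -4.3  0.8]
```

{"method": "jog_arm", "body": {
  "jaw": [0,0,0,0,0],
  "delta_pos": [
    [1,-2,0],
    [2,-2,0],
    [3,-2,0],
    [4,-2,0],
    [4,-2,0]
  ],
  "yaw": [0,0,0,0,0]
}}

```text
clock: 4.98
tool_pos: [0.43, -0.0281, 0.0758]
orientation: [0.527, -0.452, 0.544, 0.471]
force: [0.1, 0.2, -0.1]
gripper_width: -0.0
```

{"method": "jog_arm", "body": {
  "jaw": [0,0,0,0,0],
  "delta_pos": [
    [0.5,0,0],
    [1,0,0],
    [1.5,0,0],
    [2,0,0],
    [2,0,0]
  ],
  "yaw": [0,0,0,0,0]
}}

```text
clock: 5.4
tool_pos: [0.4308, -0.0284, 0.0747]
orientation: [0.527, -0.452, 0.544, 0.471]
force: [0.6, -0.2, 5.3]
gripper_width: -0.0002
```

{"method": "jog_arm", "body": {
  "jaw": [0,0,0,0,0],
  "delta_pos": [
    [1,0,0],
    [1.5,0,0],
    [2,0,0],
    [2,0,0],
    [2,0,0]
  ],
  "yaw": [0,0,0,0,0]
}}

```text
clock: 5.82
tool_pos: [0.4309, -0.0284, 0.074]
orientation: [0.527, -0.452, 0.544, 0.471]
force: [-3.2, 1.1, 11.1]
gripper_width: -0.0001
```

{"method": "jog_arm", "body": {
  "jaw": [0,0,0,0,0],
  "delta_pos": [
    [-30,0,0],
    [-65,0,0],
    [-100,0,0],
    [-126,0,0],
    [-126,0,0]
  ],
  "yaw": [0,0.12,0.24,0.36,0.48]
}}

```text
clock: 6.23
tool_pos: [0.4397, -0.0299, 0.2063]
orientation: [0.624, -0.315, 0.638, 0.323]
force: [1.1, 0.2, -0.2]
gripper_width: -0.0002
```

```bash
python3 -c "
from h import *
go([.576,-.232,.20]);print(robot.get_obs()['qpos'].round(2))"
```

```text
t 6.23 p [ 0.4397 -0.0299  0.2063] F [ 1.1  0.2 -0.2] jawang 53.67 delta mm [   3.1 -229.6  -82. ]
[-0.26 -0.05  1.87 -0.01  1.34 -1.2 ]
```

{"method": "jog_arm", "body": {
  "jaw": [0,0,0,0,0],
  "delta_pos": [
    [0,-230,-82],
    [0,-230,-82],
    [0,-230,-82],
    [0,-230,-82],
    [0,-230,-82]
  ],
  "yaw": [1.089,1.089,1.089,1.089,1.089]
}}

```text
clock: 6.65
tool_pos: [0.5546, -0.2016, 0.2023]
orientation: [0.689, -0.107, 0.708, 0.113]
force: [0.6, 0.5, 0.2]
gripper_width: -0.0002
```

```bash
python3 -c "
from h import *
go([.576,-.232,.20])"
```

```text
t 6.65 p [ 0.5546 -0.2016  0.2023] F [0.6 0.5 0.2] jawang 17.85 delta mm [  1.5 -35.5  11.1]
```

{"method": "jog_arm", "body": {
  "jaw": [0,0,0,0,0],
  "delta_pos": [
    [0,-36,11],
    [0,-36,11],
    [0,-36,11],
    [0,-36,11],
    [0,-36,11]
  ],
  "yaw": [0.463,0.463,0.463,0.463,0.463]
}}

```text
clock: 7.07
tool_pos: [0.5758, -0.2328, 0.2006]
orientation: [0.695, 0.055, 0.715, -0.053]
force: [0.2, -0.3, -0.7]
gripper_width: -0.0004
```

```bash
python3 -c "
from h import *
go([.5845,-.175,.117]);print(rot(robot.get_obs()['orientation']).round(3))"
```

```text
t 7.07 p [ 0.5758 -0.2328  0.2006] F [ 0.2 -0.3 -0.7] jawang -8.81 delta mm [83.5 58.4  2.2]
[[-0.029  0.153  0.988]
 [ 0.005  0.988 -0.153]
 [-1.     0.    -0.03 ]]
```

{"method": "jog_arm", "body": {
  "jaw": [0,0,0,0,0],
  "delta_pos": [
    [35,0,0],
    [70,15,1],
    [83,40,2],
    [83,55,2],
    [83,56,2]
  ],
  "yaw": [0,0,0,0,0]
}}

```text
clock: 7.48
tool_pos: [0.5833, -0.1739, 0.1165]
orientation: [0.694, 0.054, 0.717, -0.051]
force: [-0.0, -0.6, 0.5]
gripper_width: 0.0
```

{"method": "jog_arm", "body": {
  "jaw": [0,0,0,0,0],
  "delta_pos": [
    [0,1,0],
    [0,3,0],
    [0,4,0],
    [0,5,0],
    [0,5,0]
  ],
  "yaw": [0,0,0,0,0]
}}

```text
clock: 7.9
tool_pos: [0.5853, -0.1709, 0.1185]
orientation: [0.695, 0.053, 0.715, -0.052]
force: [-0.1, -2.8, 2.9]
gripper_width: 0.0
```

{"method": "jog_arm", "body": {
  "jaw": [0,0,0,0,0],
  "delta_pos": [
    [0,0.5,0],
    [0,1,0],
    [0,1.5,0],
    [0,2,0],
    [0,2,0]
  ],
  "yaw": [0,0,0,0,0]
}}

```text
clock: 8.32
tool_pos: [0.5858, -0.1707, 0.119]
orientation: [0.695, 0.052, 0.715, -0.053]
force: [-1.8, -7.4, 2.3]
gripper_width: -0.0002
```

{"method": "jog_arm", "body": {
  "jaw": [0,0,0,0,0],
  "delta_pos": [
    [0,2.6,0],
    [0,2.6,0],
    [0,2.6,0],
    [0,2.6,0],
    [0,2.6,0]
  ],
  "yaw": [0,0,0,0,0]
}}

```text
clock: 8.73
tool_pos: [0.5858, -0.1706, 0.1191]
orientation: [0.695, 0.051, 0.715, -0.055]
force: [-1.4, -8.4, 1.3]
gripper_width: -0.0003
```

{"method": "jog_arm", "body": {
  "jaw": [0,0,0,0,0],
  "delta_pos": [
    [0,3.2,0],
    [0,3.2,0],
    [0,3.2,0],
    [0,3.2,0],
    [0,3.2,0]
  ],
  "yaw": [0,0,0,0,0]
}}

```text
clock: 9.15
tool_pos: [0.5858, -0.1706, 0.1192]
orientation: [0.695, 0.05, 0.715, -0.057]
force: [-2.0, -10.4, 0.8]
gripper_width: 0.0003
```

{"method": "jog_arm", "body": {
  "jaw": [0,0,0,0,0],
  "delta_pos": [
    [0,3.2,0],
    [0,3.2,0],
    [0,3.2,0],
    [0,3.2,0],
    [0,3.2,0]
  ],
  "yaw": [0,0,0,0,0]
}}

```text
clock: 9.57
tool_pos: [0.5858, -0.1707, 0.1192]
orientation: [0.695, 0.048, 0.715, -0.059]
force: [-1.6, -10.4, 0.0]
gripper_width: 0.0002
```

{"method": "jog_arm", "body": {
  "jaw": [0,0,0,0,0],
  "delta_pos": [
    [0,3.2,0],
    [0,3.2,0],
    [0,3.2,0],
    [0,3.2,0],
    [0,3.2,0]
  ],
  "yaw": [0,0,0,0,0]
}}

```text
clock: 9.98
tool_pos: [0.5857, -0.1709, 0.1193]
orientation: [0.695, 0.047, 0.715, -0.061]
force: [-2.0, -11.0, 0.6]
gripper_width: -0.0003
```

{"method": "jog_arm", "body": {
  "jaw": [0,0,0,0,0],
  "delta_pos": [
    [0,3.2,0],
    [0,3.2,0],
    [0,3.2,0],
    [0,3.2,0],
    [0,3.2,0]
  ],
  "yaw": [0,0,0,0,0]
}}

```text
clock: 10.4
tool_pos: [0.5857, -0.1711, 0.1194]
orientation: [0.694, 0.045, 0.715, -0.064]
force: [-2.1, -10.6, 0.4]
gripper_width: -0.0002
```

The brake held about 10.5 N for more than 1.2 s without creep. Next I'll back off, rise, and turn to grip the toe pad.

{"method": "jog_arm", "body": {
  "jaw": [0,0,0,0,0],
  "delta_pos": [
    [0,-15,0],
    [0,-35,0],
    [-35,-40,0],
    [-70,-40,0],
    [-90,-40,0]
  ],
  "yaw": [0,0,0,0,0]
}}

```text
clock: 10.82
tool_pos: [0.5833, -0.2088, 0.2133]
orientation: [0.695, 0.046, 0.714, -0.064]
force: [0.1, -0.1, 1.3]
gripper_width: -0.0002
```

```bash
python3 - <<'E'
from h import *
go([.4315,-.0275,.20]);print(rot(robot.get_obs()['orientation']).round(3))
c,W=cap('scene','s5.png');c2,W2=cap('top','t5.png');np.save('s5.npy',W);np.save('t5.npy',W2)
for n,a,b in(('sc',W,np.load('scene1.npy')),('top',W2,np.load('top1.npy'))):
  for q in(b,a):
    a_=q.reshape(-1,3)
    r=a_[(a_[:,0]>.54)&(a_[:,0]<.62)&(a_[:,1]<-.13)&(a_[:,1]>-.18)&(a_[:,2]>.13)&(a_[:,2]<.166)];print(n,'pp',len(r),r.mean(0).round(4))
    r=a_[(a_[:,0]>.40)&(a_[:,0]<.455)&(a_[:,1]>-.08)&(a_[:,1]<.03)&(a_[:,2]>.04)&(a_[:,2]<.1)]
    if len(r): print(n,'pad',len(r),r.mean(0).round(4),r[:,2].max(),cv2.minAreaRect(r[:,:2].astype(np.float32)))
a=cv2.imread('pics/t5.png')[140:290,200:430];b=cv2.imread('pics/s5.png')[130:280,220:420]
cv2.imwrite('pics/m5.png',cv2.resize(np.hstack([a,b]),None,fx=1.8,fy=1.8))
E
```

```text
t 10.82 p [ 0.5833 -0.2088  0.2133] F [ 0.1 -0.1  1.3] jawang -8.9 delta mm [  13.4  156.  -177.7]
[[-0.028  0.154  0.988]
 [-0.023  0.988 -0.155]
 [-0.999 -0.027 -0.024]]
sc pp 320 [ 0.581  -0.1516  0.1464]
sc pp 323 [ 0.5814 -0.1514  0.1464]
sc pad 87 [ 0.4391 -0.023   0.0701] 0.07639383207630801 ((0.44123169779777527, -0.02527833916246891), (0.031105242669582367, 0.026580002158880234), 89.41551208496094)
top pp 153 [ 0.5797 -0.1544  0.1546]
top pp 0 [nan nan nan]
top pad 169 [ 0.4374 -0.0283  0.0723] 0.08022388462245944 ((0.4395882487297058, -0.02830735221505165), (0.029600096866488457, 0.03258603811264038), 81.1187515258789)<stdin>:7: RuntimeWarning: Mean of empty slice.
  ret = um.true_divide(
```

View pics/m5.png

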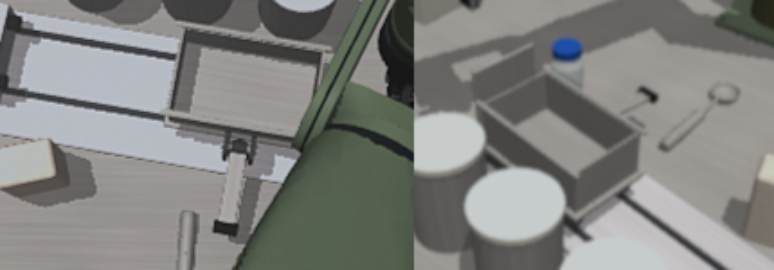

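The left half shows the lever down, with the pad at (226,227), and the trolley unmoved. I'll go above the pad with the jaws along y.

{"method": "jog_arm", "body": {
  "jaw": [0.65,0.65,0.65,0.65,0.65],
  "delta_pos": [
    [0,156,-178],
    [0,156,-178],
    [0,156,-178],
    [0,156,-178],
    [0,156,-178]
  ],
  "yaw": [-1.574,-1.574,-1.574,-1.574,-1.574]
}}

```text
clock: 11.33
tool_pos: [0.4471, -0.0456, 0.2118]
orientation: [0.674, -0.172, 0.7, 0.161]
force: [0.2, 0.1, 0.2]
gripper_width: 0.0553
```

```bash
python3 -c "
from h import *
go([.4325,-.0278,.17])"
```

```text
t 11.33 p [ 0.4471 -0.0456  0.2118] F [0.2 0.1 0.2] jawang 27.31 delta mm [41.8 22.8 -3.2]
```

Yaw still to go: 54° = -0.942 rad.

{"method": "jog_arm", "body": {
  "jaw": [0.65,0.65,0.65,0.65,0.65],
  "delta_pos": [
    [0,23,-3],
    [0,23,-3],
    [0,23,-3],
    [0,23,-3],
    [0,23,-3]
  ],
  "yaw": [-0.942,-0.942,-0.942,-0.942,-0.942]
}}

```text
clock: 11.75
tool_pos: [0.4325, -0.0253, 0.2102]
orientation: [0.588, -0.371, 0.616, 0.37]
force: [-0.1, -0.3, 0.0]
gripper_width: 0.056
```

{"method": "jog_arm", "body": {
  "jaw": [0.65,0.65,0.65,0.65,0.65],
  "delta_pos": [
    [0,0,0],
    [0,0,0],
    [0,0,0],
    [0,0,0],
    [0,0,0]
  ],
  "yaw": [-0.32,-0.32,-0.32,-0.32,-0.32]
}}

```text
clock: 12.17
tool_pos: [0.4315, -0.0246, 0.2089]
orientation: [0.521, -0.459, 0.55, 0.464]
force: [-0.2, 0.1, 0.3]
gripper_width: 0.0556
```

```bash
python3 - <<'E'
from h import *
go([.4325,-.0278,.052]);print(rot(robot.get_obs()['orientation']).round(3))
c,W=cap('wrist','w6.png')
E
```

```text
t 12.17 p [ 0.4315 -0.0246  0.2089] F [-0.2  0.1  0.3] jawang 81.46 delta mm [156.8  -6.6   1.1]
[[-0.036 -0.988  0.148]
 [-0.021  0.149  0.989]
 [-0.999  0.033 -0.026]]
```

View pics/w6.png

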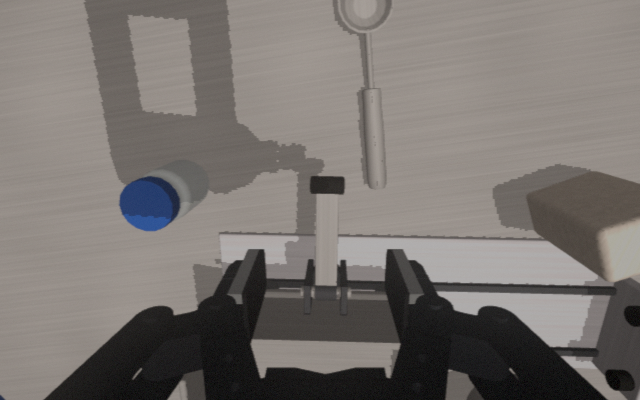

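The wrist view shows the pad at (327,186), midway between the fingers at x≈252 and 400. I'll get its position from the depth.

```bash
python3 - <<'E'
from h import *
c,W=cap('wrist')
m=(c['pixels'].max(2)<60); m[:165]=0;m[205:]=0;m[:,:300]=0;m[:,360:]=0
r=W[m];r=r[(r[:,2]>.05)&(r[:,2]<.09)];print(len(r),r.mean(0),r.min(0),r.max(0))
E
```

```text
537 [ 0.42914665 -0.02818726  0.07262798] [ 0.42131061 -0.04247777  0.0659067 ] [ 0.43791438 -0.0136716   0.0759483 ]
```

{"method": "jog_arm", "body": {
  "jaw": [0.65,0.65,0.65,0.65,0.65],
  "delta_pos": [
    [35,-3,0],
    [70,-3,0],
    [105,-3,0],
    [130,-3,0],
    [135,-3,0]
  ],
  "yaw": [0,0,0,0,0]
}}

```text
clock: 12.68
tool_pos: [0.4255, -0.0271, 0.0699]
orientation: [0.519, -0.456, 0.552, 0.466]
force: [-1.9, -0.0, -0.9]
gripper_width: 0.0559
```

{"method": "jog_arm", "body": {
  "jaw": [0.65,0.65,0.65,0.65,0.65],
  "delta_pos": [
    [6,0,0],
    [12,0,0],
    [18,0,0],
    [21,0,0],
    [21,0,0]
  ],
  "yaw": [0,0,0,0,0]
}}

```text
clock: 13.1
tool_pos: [0.425, -0.0276, 0.0493]
orientation: [0.52, -0.456, 0.552, 0.466]
force: [-0.3, 0.6, -0.8]
gripper_width: 0.0555
```

```bash
python3 - <<'E'
from h import *
go([.429,-.0285,.050])
E
```

```text
t 13.1 p [ 0.425  -0.0276  0.0493] F [-0.3  0.6 -0.8] jawang 81.41 delta mm [-0.9 -4.  -0.3]
```

{"method": "jog_arm", "body": {
  "jaw": [0.65,0.5,0.4,0.3,0.2],
  "delta_pos": [
    [0,-4,0],
    [0,-4,0],
    [0,-4,0],
    [0,-4,0],
    [0,-4,0]
  ],
  "yaw": [0,0,0,0,0]
}}

```text
clock: 13.52
tool_pos: [0.4302, -0.0271, 0.0499]
orientation: [0.521, -0.455, 0.551, 0.466]
force: [0.9, 5.2, 2.4]
gripper_width: 0.0285
```

{"method": "jog_arm", "body": {
  "jaw": [0.2,0.2,0.2,0.2,0.2],
  "delta_pos": [
    [0,0,0],
    [0,0,0],
    [0,0,0],
    [0,0,0],
    [0,0,0]
  ],
  "yaw": [0,0,0,0,0]
}}

```text
clock: 13.93
tool_pos: [0.4303, -0.027, 0.0501]
orientation: [0.522, -0.455, 0.551, 0.466]
force: [-0.8, 1.2, 2.0]
gripper_width: 0.0287
```

{"method": "jog_arm", "body": {
  "jaw": [0.2,0.2,0.2,0.2,0.2],
  "delta_pos": [
    [-6,0,0],
    [-14,0.5,0],
    [-22,0.5,-0.5],
    [-30,0,-1],
    [-38,-2,-1]
  ],
  "yaw": [0,0,0,0,0]
}}

```text
clock: 14.35
tool_pos: [0.4331, -0.0276, 0.0884]
orientation: [0.521, -0.455, 0.552, 0.466]
force: [2.8, -0.6, -9.2]
gripper_width: 0.0284
```

```bash
python3 - <<'E'
from h import *
go([.463,-.0315,.136]);print(rot(robot.get_obs()['orientation']).round(3))
E
```

```text
t 14.35 p [ 0.4331 -0.0276  0.0884] F [ 2.8 -0.6 -9.2] jawang 81.31 delta mm [-48.8 -28.3  -0.4]
[[-0.043 -0.988  0.151]
 [-0.016  0.152  0.988]
 [-0.999  0.04  -0.022]]
```

{"method": "jog_arm", "body": {
  "jaw": [0.2,0.2,0.2,0.2,0.2],
  "delta_pos": [
    [-10,-2.5,0],
    [-19,-6.5,0],
    [-28,-12,0],
    [-37,-18.5,-1],
    [-45,-25.5,-1]
  ],
  "yaw": [0,0,0,0,0]
}}

```text
clock: 14.77
tool_pos: [0.4595, -0.0316, 0.1334]
orientation: [0.521, -0.454, 0.552, 0.467]
force: [-1.3, -0.7, -3.2]
gripper_width: 0.0284
```

{"method": "jog_arm", "body": {
  "jaw": [0.2,0.2,0.2,0.2,0.2],
  "delta_pos": [
    [-1,-1.5,0],
    [-2,-3,0],
    [-3,-4,0],
    [-3,-4,0],
    [-3,-4,0]
  ],
  "yaw": [0,0,0,0,0]
}}

```text
clock: 15.18
tool_pos: [0.4635, -0.0322, 0.1366]
orientation: [0.52, -0.454, 0.552, 0.467]
force: [-3.4, -0.5, 5.4]
gripper_width: 0.0288
```

{"method": "jog_arm", "body": {
  "jaw": [0.6,0.65,0.65,0.65,0.65],
  "delta_pos": [
    [0,0,0],
    [0,0,0],
    [0,0,0],
    [0,0,0],
    [0,0,0]
  ],
  "yaw": [0,0,0,0,0]
}}

```text
clock: 15.6
tool_pos: [0.4635, -0.0322, 0.1365]
orientation: [0.521, -0.454, 0.552, 0.467]
force: [-0.1, 0.8, -0.1]
gripper_width: 0.0552
```

{"method": "jog_arm", "body": {
  "jaw": [0.65,0.65,0.65,0.65,0.65],
  "delta_pos": [
    [-15,0,0],
    [-35,0,0],
    [-60,0,0],
    [-85,0,0],
    [-90,0,0]
  ],
  "yaw": [0,0,0,0,0]
}}

```text
clock: 16.02
tool_pos: [0.4706, -0.0314, 0.2309]
orientation: [0.522, -0.457, 0.55, 0.464]
force: [0.9, 0.2, 0.8]
gripper_width: 0.0554
```

```bash
python3 - <<'E'
from h import *
c,W=cap('wrist','w7.png')
c2,W2=cap('scene','s7.png')
for a in(W,W2):
    a=a.reshape(-1,3)
    r=a[(a[:,0]>.44)&(a[:,0]<.52)&(a[:,1]>-.08)&(a[:,1]<.02)&(a[:,2]>.13)&(a[:,2]<.175)]
    if len(r):print(len(r),r.mean(0).round(4),r.max(0).round(4))
a=W2.reshape(-1,3);r=a[(a[:,0]>.54)&(a[:,0]<.62)&(a[:,1]<-.10)&(a[:,1]>-.2)&(a[:,2]>.13)&(a[:,2]<.166)];print('pp',len(r),r.mean(0).round(4))
go([.575,-.235,.20]);go([.5845,-.175,.117])
a=cv2.imread('pics/w7.png');b=cv2.imread('pics/s7.png')[130:280,220:420]
cv2.imwrite('pics/m7.png',np.hstack([cv2.resize(a,(400,250)),cv2.resize(b,(333,250))]))
E
```

```text
1239 [ 0.4658 -0.0336  0.1541] [ 0.4883 -0.0179  0.1617]
160 [ 0.474  -0.0299  0.1475] [ 0.4918 -0.0154  0.1608]
pp 322 [ 0.5813 -0.1516  0.1462]
t 16.12 p [ 0.469  -0.0311  0.2279] F [-0.  -0.1  0.5] jawang 81.32 delta mm [  27.  -136.7 -184.9]
t 16.12 p [ 0.469  -0.0311  0.2279] F [-0.  -0.1  0.5] jawang 81.32 delta mm [ 108.5 -140.2 -122.2]
```

View pics/m7.png

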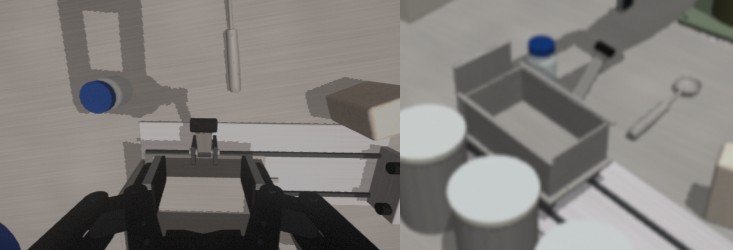

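Lever is fully up (pad top at z 0.161) and the trolley is still in place. Now I'll go behind the push plate.

{"method": "jog_arm", "body": {
  "jaw": [0,0,0,0,0],
  "delta_pos": [
    [15,-137,-185],
    [15,-137,-185],
    [15,-137,-185],
    [20,-137,-185],
    [20,-137,-185]
  ],
  "yaw": [1.572,1.572,1.572,1.572,1.572]
}}

```text
clock: 16.53
tool_pos: [0.5641, -0.2155, 0.2068]
orientation: [0.636, -0.269, 0.67, 0.273]
force: [0.9, 1.4, 0.3]
gripper_width: -0.0
```

```bash
python3 -c "
from h import *
go([.575,-.235,.20])"
```

```text
t 16.53 p [ 0.5641 -0.2155  0.2068] F [0.9 1.4 0.3] jawang 45.16 delta mm [  6.6 -21.6  -5.8]
```

Yaw still to go: 53.9° = 0.94 rad.

{"method": "jog_arm", "body": {
  "jaw": [0,0,0,0,0],
  "delta_pos": [
    [6,-22,-6],
    [6,-22,-6],
    [6,-22,-6],
    [6,-22,-6],
    [6,-22,-6]
  ],
  "yaw": [0.94,0.94,0.94,0.94,0.94]
}}

```text
clock: 16.95
tool_pos: [0.5739, -0.2351, 0.1973]
orientation: [0.687, -0.06, 0.723, 0.054]
force: [-0.1, 1.2, 0.1]
gripper_width: 0.0003
```

{"method": "jog_arm", "body": {
  "jaw": [0,0,0,0,0],
  "delta_pos": [
    [0,0,0],
    [0,0,0],
    [0,0,0],
    [0,0,0],
    [0,0,0]
  ],
  "yaw": [0.32,0.32,0.32,0.32,0.32]
}}

```text
clock: 17.37
tool_pos: [0.5729, -0.2346, 0.1952]
orientation: [0.686, 0.05, 0.723, -0.06]
force: [-1.4, 1.1, 0.9]
gripper_width: 0.0002
```

```bash
python3 -c "
from h import *
go([.5850,-.175,.117])"
```

```text
t 17.37 p [ 0.5729 -0.2346  0.1952] F [-1.4  1.1  0.9] jawang -8.96 delta mm [76.8 62.2  6.7]
```

{"method": "jog_arm", "body": {
  "jaw": [0,0,0,0,0],
  "delta_pos": [
    [35,5,3],
    [70,20,6],
    [77,40,7],
    [77,55,7],
    [77,58,7]
  ],
  "yaw": [0,0,0,0,0]
}}

```text
clock: 17.78
tool_pos: [0.5841, -0.1764, 0.1155]
orientation: [0.685, 0.049, 0.724, -0.058]
force: [0.1, -0.4, -0.1]
gripper_width: -0.0001
```

{"method": "jog_arm", "body": {
  "jaw": [0,0,0,0,0],
  "delta_pos": [
    [0,3,0],
    [0,6,0],
    [0,10,0],
    [0,14,0],
    [0,18,0]
  ],
  "yaw": [0,0,0,0,0]
}}

```text
clock: 18.2
tool_pos: [0.5877, -0.1593, 0.1165]
orientation: [0.686, 0.049, 0.723, -0.059]
force: [-0.1, -1.0, 0.3]
gripper_width: 0.0001
```

{"method": "jog_arm", "body": {
  "jaw": [0,0,0,0,0],
  "delta_pos": [
    [0,5,0],
    [0,10,0],
    [0,15,0],
    [0,20,0],
    [0,25,0]
  ],
  "yaw": [0,0,0,0,0]
}}

```text
clock: 18.62
tool_pos: [0.5916, -0.134, 0.1161]
orientation: [0.686, 0.049, 0.723, -0.059]
force: [0.4, -1.0, -0.3]
gripper_width: 0.0002
```

{"method": "jog_arm", "body": {
  "jaw": [0,0,0,0,0],
  "delta_pos": [
    [0,5,0],
    [0,10,0],
    [0,15,0],
    [0,20,0],
    [0,25,0]
  ],
  "yaw": [0,0,0,0,0]
}}

```text
clock: 19.03
tool_pos: [0.5954, -0.1088, 0.1157]
orientation: [0.686, 0.049, 0.723, -0.059]
force: [0.4, -1.0, 1.4]
gripper_width: -0.0002
```

{"method": "jog_arm", "body": {
  "jaw": [0,0,0,0,0],
  "delta_pos": [
    [0,5,0],
    [0,10,0],
    [0,15,0],
    [0,20,0],
    [0,25,0]
  ],
  "yaw": [0,0,0,0,0]
}}

```text
clock: 19.45
tool_pos: [0.5993, -0.0836, 0.1152]
orientation: [0.686, 0.049, 0.723, -0.059]
force: [0.5, -2.6, 0.6]
gripper_width: 0.0001
```

{"method": "jog_arm", "body": {
  "jaw": [0,0,0,0,0],
  "delta_pos": [
    [0,5,0],
    [0,10,0],
    [0,15,0],
    [0,20,0],
    [0,25,0]
  ],
  "yaw": [0,0,0,0,0]
}}

```text
clock: 19.87
tool_pos: [0.6032, -0.0584, 0.1148]
orientation: [0.686, 0.049, 0.723, -0.059]
force: [0.1, -1.6, 0.8]
gripper_width: -0.0001
```

{"method": "jog_arm", "body": {
  "jaw": [0,0,0,0,0],
  "delta_pos": [
    [0,5,0],
    [0,10,0],
    [0,15,0],
    [0,20,0],
    [0,25,0]
  ],
  "yaw": [0,0,0,0,0]
}}

```text
clock: 20.28
tool_pos: [0.607, -0.0332, 0.1143]
orientation: [0.686, 0.049, 0.723, -0.059]
force: [0.4, -1.7, 0.3]
gripper_width: 0.0001
```

```bash
python3 -c "
from h import *
go([.6124,.01,.117])
c,W=cap('scene');a=W.reshape(-1,3)
r=a[(a[:,0]>.55)&(a[:,0]<.66)&(a[:,1]<.12)&(a[:,1]>-.2)&(a[:,2]>.135)&(a[:,2]<.163)&(np.hypot(a[:,0]-.7555,a[:,1]-.0155)>.08)];print('pp',len(r),np.median(r,0).round(4))"
```

```text
t 20.28 p [ 0.607  -0.0332  0.1143] F [ 0.4 -1.7  0.3] jawang -8.78 delta mm [-3.4 43.4 -1.4]
pp 419 [ 0.6153 -0.0144  0.1516]
```

{"method": "jog_arm", "body": {
  "jaw": [0,0,0,0,0],
  "delta_pos": [
    [0,5,0],
    [0,10,0],
    [0,14,0],
    [0,18,0],
    [0,21,0]
  ],
  "yaw": [0,0,0,0,0]
}}

```text
clock: 20.75
tool_pos: [0.6103, -0.0106, 0.1138]
orientation: [0.686, 0.049, 0.723, -0.058]
force: [-0.5, -1.3, 0.4]
gripper_width: 0.0003
```

{"method": "jog_arm", "body": {
  "jaw": [0,0,0,0,0],
  "delta_pos": [
    [0,3,0],
    [0,6,0],
    [0,9,0],
    [0,12,0],
    [0,15,0]
  ],
  "yaw": [0,0,0,0,0]
}}

```text
clock: 21.17
tool_pos: [0.6126, 0.0044, 0.1136]
orientation: [0.686, 0.049, 0.723, -0.058]
force: [-0.5, -1.4, 0.6]
gripper_width: 0.0
```

{"method": "jog_arm", "body": {
  "jaw": [0,0,0,0,0],
  "delta_pos": [
    [0,2,0],
    [0,4,0],
    [0,6,0],
    [0,8,0],
    [0,10,0]
  ],
  "yaw": [0,0,0,0,0]
}}

```text
clock: 21.58
tool_pos: [0.6142, 0.0144, 0.1135]
orientation: [0.686, 0.049, 0.723, -0.058]
force: [-0.9, -1.3, 0.5]
gripper_width: -0.0001
```

{"method": "jog_arm", "body": {
  "jaw": [0,0,0,0,0],
  "delta_pos": [
    [0,2,0],
    [0,4,0],
    [0,6,0],
    [0,8,0],
    [0,9,0]
  ],
  "yaw": [0,0,0,0,0]
}}

```text
clock: 22.0
tool_pos: [0.6155, 0.0237, 0.1132]
orientation: [0.686, 0.049, 0.723, -0.058]
force: [0.3, -1.8, -0.3]
gripper_width: -0.0003
```

{"method": "jog_arm", "body": {
  "jaw": [0,0,0,0,0],
  "delta_pos": [
    [0,1,0],
    [0,2,0],
    [0,3,0],
    [0,4,0],
    [0,5,0]
  ],
  "yaw": [0,0,0,0,0]
}}

```text
clock: 22.42
tool_pos: [0.6163, 0.0287, 0.1132]
orientation: [0.686, 0.049, 0.723, -0.058]
force: [-0.2, -1.5, 0.5]
gripper_width: 0.0002
```

{"method": "jog_arm", "body": {
  "jaw": [0,0,0,0,0],
  "delta_pos": [
    [0,1,0],
    [0,2,0],
    [0,3,0],
    [0,4,0],
    [0,5,0]
  ],
  "yaw": [0,0,0,0,0]
}}

```text
clock: 22.83
tool_pos: [0.6169, 0.0326, 0.1132]
orientation: [0.686, 0.049, 0.723, -0.059]
force: [-0.9, -7.1, 0.8]
gripper_width: -0.0001
```

The trolley has met the buffers. I'll hold lightly, then ease off slowly so it doesn't rebound.

{"method": "jog_arm", "body": {
  "jaw": [0,0,0,0,0],
  "delta_pos": [
    [0,1.5,0],
    [0,1.5,0],
    [0,1.2,0],
    [0,1.0,0],
    [0,0.8,0]
  ],
  "yaw": [0,0,0,0,0]
}}

```text
clock: 23.25
tool_pos: [0.6169, 0.0323, 0.1132]
orientation: [0.686, 0.048, 0.724, -0.059]
force: [-1.3, -5.1, 0.8]
gripper_width: -0.0
```

{"method": "jog_arm", "body": {
  "jaw": [0,0,0,0,0],
  "delta_pos": [
    [0,0.6,0],
    [0,0.4,0],
    [0,0.2,0],
    [0,0,0],
    [0,-0.2,0]
  ],
  "yaw": [0,0,0,0,0]
}}

```text
clock: 23.67
tool_pos: [0.6169, 0.0323, 0.1132]
orientation: [0.686, 0.048, 0.724, -0.059]
force: [-0.0, -4.3, 0.8]
gripper_width: 0.0
```

{"method": "jog_arm", "body": {
  "jaw": [0,0,0,0,0],
  "delta_pos": [
    [0,-0.5,0],
    [0,-1,0],
    [0,-3,0],
    [0,-10,0],
    [0,-20,0]
  ],
  "yaw": [0,0,0,0,0]
}}

```text
clock: 24.08
tool_pos: [0.6137, 0.0132, 0.1134]
orientation: [0.686, 0.048, 0.724, -0.058]
force: [-0.9, 0.3, 0.8]
gripper_width: 0.0002
```

{"method": "jog_arm", "body": {
  "jaw": [0,0,0,0,0],
  "delta_pos": [
    [-5,-25,0],
    [-30,-40,0],
    [-60,-50,0],
    [-90,-60,0],
    [-100,-70,0]
  ],
  "yaw": [0,0,0,0,0]
}}

```text
clock: 24.5
tool_pos: [0.6111, -0.0567, 0.22]
orientation: [0.689, 0.048, 0.721, -0.059]
force: [1.6, 0.1, 1.3]
gripper_width: 0.0002
```

```bash
python3 - <<'E'
from h import *
go([.5,-.3,.3])
c,W=cap('scene','s9.png');c2,W2=cap('top','t9.png');a=W.reshape(-1,3)
r=a[(a[:,0]>.55)&(a[:,0]<.66)&(a[:,1]<.12)&(a[:,1]>-.2)&(a[:,2]>.135)&(a[:,2]<.163)];print('pp',len(r),np.median(r,0).round(4))
for q in(W,W2):
    a=q.reshape(-1,3);r=a[(a[:,0]>.46)&(a[:,0]<.53)&(a[:,1]>.11)&(a[:,1]<.24)&(a[:,2]>.13)&(a[:,2]<.175)]
    if len(r):print('pad',len(r),r.mean(0).round(4),r[:,2].max())
for p in [(396,271),(213,232),(302,300),(300,335),(246,105),(308,115),(368,124)]: print(p,W2[p[1],p[0]].round(4))
a=cv2.imread('pics/t9.png')[80:350,170:430];b=cv2.imread('pics/s9.png')[130:360,200:460]
cv2.imwrite('pics/m9.png',np.hstack([cv2.resize(a,(400,415)),cv2.resize(b,(400,415))]))
E
```

```text
t 24.5 p [ 0.6111 -0.0567  0.22  ] F [1.6 0.1 1.3] jawang -8.71 delta mm [ -71.9 -258.8  -76.4]
pp 320 [0.6185 0.0527 0.1507]
pad 224 [0.5069 0.1743 0.1476] 0.16141181866668386
pad 173 [0.5022 0.1708 0.1514] 0.1658146314179334
(396, 271) [ 0.4228 -0.1807  0.0842]
(213, 232) [0.4984 0.2155 0.1085]
(302, 300) [ 0.3554 -0.001   0.6622]
(300, 335) [ 3.223e-01 -5.000e-04  6.774e-01]
(246, 105) [0.7769 0.1527 0.141 ]
(308, 115) [ 5.819e-01 -2.000e-04  5.872e-01]
(368, 124) [ 0.5843 -0.0783  0.552 ]
```

View pics/m9.png

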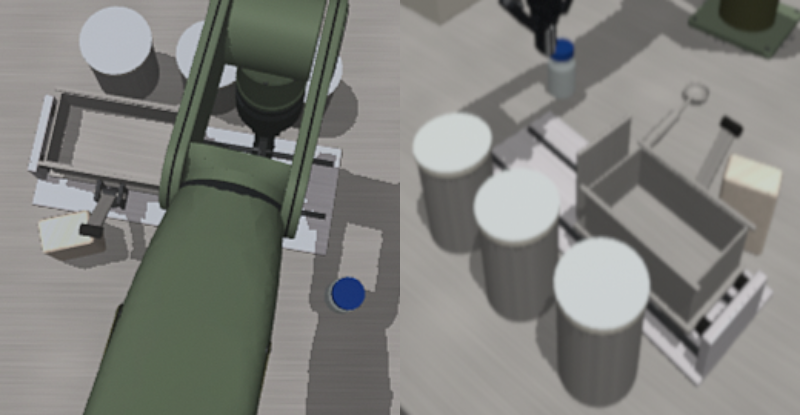

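```bash
python3 - <<'E'
from h import *
c,W=cap('scene','s10.png')
b=cv2.imread('pics/s10.png')
cv2.imwrite('pics/z10.png',cv2.resize(b[200:355,320:470],None,fx=3.8,fy=3.8,interpolation=cv2.INTER_CUBIC))
def med(W,w):
    a=W.reshape(-1,3);t=a[:,:2]-[.602,-.052];y=t@[.151,.9885];x=t@[.9885,-.151]
    m=(abs(x)<.04)&(y>w[0])&(y<w[1])&(a[:,2]>w[2])&(a[:,2]<w[3]);return m.sum(),np.percentile(y[m],[2,50,98]).round(4)
S=np.load('scene1.npy')
print('pp before',med(S,(-.13,-.09,.135,.157)),'after',med(W,(.06,.13,.135,.157)))
print('stop',med(W,(.25,.36,.03,.068)),'before',med(S,(.22,.36,.03,.068)))
a=W.reshape(-1,3);r=a[(a[:,0]>.46)&(a[:,0]<.56)&(a[:,1]>.15)&(a[:,1]<.27)&(a[:,2]>.104)&(a[:,2]<.116)];print(cv2.minAreaRect(r[:,:2].astype(np.float32)))
go([.5,-.3,.3])
E
```

```text
pp before (np.int64(221), array([-0.1037, -0.1014, -0.099 ])) after (np.int64(211), array([0.1051, 0.1064, 0.1076]))
stop (np.int64(783), array([0.2516, 0.3047, 0.3369])) before (np.int64(326), array([0.3089, 0.3361, 0.3369]))
((0.5095299482345581, 0.20407851040363312), (0.051929011940956116, 0.10648010671138763), 16.824630737304688)
t 24.65 p [ 0.6089 -0.0559  0.2152] F [0.1 0.3 0. ] jawang -8.76 delta mm [ -76.4 -259.3  -74.6]
```

View pics/z10.png

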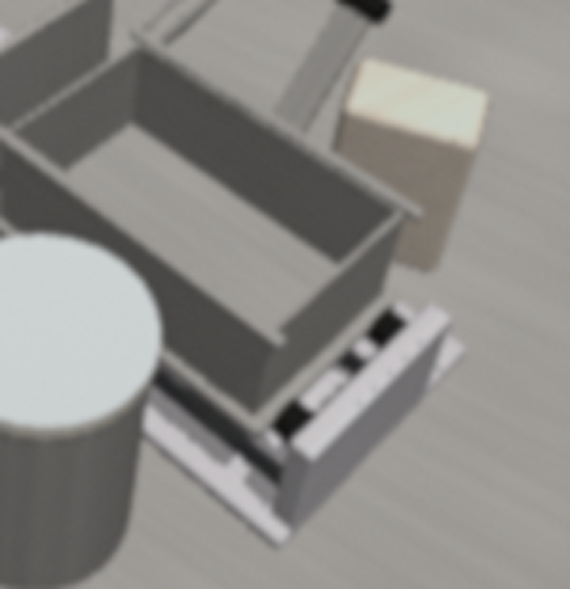

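The zoom shows the two black buffers (385,325) and (290,415) bridging the deck and the stop, the lever up, and the salt pack clear. One light re-touch will rule out any rebound gap.

```bash
python3 - <<'E'
from h import *
go([.6045,-.04,.117]);go([.6155,.027,.114])
E
```

```text
t 24.65 p [ 0.6089 -0.0559  0.2152] F [0.1 0.3 0. ] jawang -8.76 delta mm [98.1 16.8 -1.9]
t 24.65 p [ 0.6089 -0.0559  0.2152] F [0.1 0.3 0. ] jawang -8.76 delta mm [99.8 84.8 -1.1]
```

{"method": "jog_arm", "body": {
  "jaw": [0,0,0,0,0],
  "delta_pos": [
    [35,5,0],
    [70,15,0],
    [98,20,0],
    [100,45,0],
    [100,65,0]
  ],
  "yaw": [0,0,0,0,0]
}}

```text
clock: 25.07
tool_pos: [0.6083, 0.0091, 0.1071]
orientation: [0.682, 0.05, 0.727, -0.059]
force: [0.8, 0.2, -0.3]
gripper_width: 0.0001
```

{"method": "jog_arm", "body": {
  "jaw": [0,0,0,0,0],
  "delta_pos": [
    [0,5,0],
    [0,10,0],
    [0,14,0],
    [0,16,0],
    [0,17,0]
  ],
  "yaw": [0,0,0,0,0]
}}

```text
clock: 25.48
tool_pos: [0.611, 0.0256, 0.107]
orientation: [0.682, 0.05, 0.727, -0.059]
force: [-0.3, -0.3, 0.5]
gripper_width: 0.0002
```

{"method": "jog_arm", "body": {
  "jaw": [0,0,0,0,0],
  "delta_pos": [
    [0,1.5,0],
    [0,3,0],
    [0,4.5,0],
    [0,5.5,0],
    [0,6,0]
  ],
  "yaw": [0,0,0,0,0]
}}

```text
clock: 25.9
tool_pos: [0.612, 0.0315, 0.107]
orientation: [0.682, 0.05, 0.727, -0.059]
force: [-0.3, -1.1, 0.6]
gripper_width: -0.0
```

{"method": "jog_arm", "body": {
  "jaw": [0,0,0,0,0],
  "delta_pos": [
    [0,0.3,0],
    [0,0.6,0],
    [0,0.9,0],
    [0,1.2,0],
    [0,1.2,0]
  ],
  "yaw": [0,0,0,0,0]
}}

```text
clock: 26.32
tool_pos: [0.6122, 0.0325, 0.107]
orientation: [0.682, 0.05, 0.727, -0.059]
force: [0.4, -1.4, 0.3]
gripper_width: -0.0003
```

{"method": "jog_arm", "body": {
  "jaw": [0,0,0,0,0],
  "delta_pos": [
    [0,0.3,0],
    [0,0.6,0],
    [0,0.9,0],
    [0,1.2,0],
    [0,1.2,0]
  ],
  "yaw": [0,0,0,0,0]
}}

```text
clock: 26.73
tool_pos: [0.6123, 0.0329, 0.107]
orientation: [0.682, 0.049, 0.727, -0.06]
force: [-1.3, -3.8, -0.6]
gripper_width: -0.0001
```

It had rebounded about a millimetre. It's against the buffers again, so this time I'll ease off more slowly.

{"method": "jog_arm", "body": {
  "jaw": [0,0,0,0,0],
  "delta_pos": [
    [0,0.7,0],
    [0,0.6,0],
    [0,0.5,0],
    [0,0.4,0],
    [0,0.3,0]
  ],
  "yaw": [0,0,0,0,0]
}}

```text
clock: 27.15
tool_pos: [0.6123, 0.0329, 0.1071]
orientation: [0.682, 0.049, 0.727, -0.06]
force: [-0.7, -4.5, 0.3]
gripper_width: 0.0003
```

{"method": "jog_arm", "body": {
  "jaw": [0,0,0,0,0],
  "delta_pos": [
    [0,0.3,0],
    [0,0.25,0],
    [0,0.2,0],
    [0,0.15,0],
    [0,0.1,0]
  ],
  "yaw": [0,0,0,0,0]
}}

```text
clock: 27.57
tool_pos: [0.6123, 0.0329, 0.107]
orientation: [0.682, 0.049, 0.727, -0.06]
force: [-0.5, -4.8, 1.3]
gripper_width: -0.0001
```

{"method": "jog_arm", "body": {
  "jaw": [0,0,0,0,0],
  "delta_pos": [
    [0,0.05,0],
    [0,0,0],
    [0,-0.05,0],
    [0,-0.1,0],
    [0,-0.15,0]
  ],
  "yaw": [0,0,0,0,0]
}}

```text
clock: 27.98
tool_pos: [0.6123, 0.0328, 0.107]
orientation: [0.682, 0.049, 0.727, -0.06]
force: [-1.1, -4.0, 0.2]
gripper_width: 0.0002
```

{"method": "jog_arm", "body": {
  "jaw": [0,0,0,0,0],
  "delta_pos": [
    [0,-0.1,0],
    [0,-0.2,0],
    [0,-0.3,0],
    [0,-0.4,0],
    [0,-0.5,0]
  ],
  "yaw": [0,0,0,0,0]
}}

```text
clock: 28.4
tool_pos: [0.6123, 0.0327, 0.107]
orientation: [0.682, 0.049, 0.727, -0.06]
force: [-0.7, -2.1, 0.0]
gripper_width: -0.0001
```

{"method": "jog_arm", "body": {
  "jaw": [0,0,0,0,0],
  "delta_pos": [
    [0,-0.2,0],
    [0,-0.2,0],
    [0,-0.2,0],
    [0,-0.2,0],
    [0,-0.2,0]
  ],
  "yaw": [0,0,0,0,0]
}}

```text
clock: 28.82
tool_pos: [0.6123, 0.0327, 0.107]
orientation: [0.682, 0.049, 0.727, -0.059]
force: [-0.6, -2.2, 0.5]
gripper_width: 0.0
```

{"method": "jog_arm", "body": {
  "jaw": [0,0,0,0,0],
  "delta_pos": [
    [0,-0.1,0],
    [0,-0.2,0],
    [0,-0.3,0],
    [0,-0.4,0],
    [0,-0.5,0]
  ],
  "yaw": [0,0,0,0,0]
}}

```text
clock: 29.23
tool_pos: [0.6122, 0.0326, 0.107]
orientation: [0.682, 0.05, 0.727, -0.059]
force: [-0.5, -0.6, 0.4]
gripper_width: 0.0
```

Force is down to about 0.6 N, so I'll leave slowly.

{"method": "jog_arm", "body": {
  "jaw": [0,0,0,0,0],
  "delta_pos": [
    [0,-0.5,0],
    [0,-1,0],
    [0,-2,0],
    [0,-4,0],
    [0,-8,0]
  ],
  "yaw": [0,0,0,0,0]
}}

```text
clock: 29.65
tool_pos: [0.611, 0.0249, 0.1071]
orientation: [0.682, 0.049, 0.727, -0.059]
force: [0.1, 0.7, -0.3]
gripper_width: 0.0002
```

{"method": "jog_arm", "body": {
  "jaw": [0,0,0,0,0],
  "delta_pos": [
    [0,-20,0],
    [-30,-40,0],
    [-60,-50,0],
    [-90,-60,0],
    [-100,-70,0]
  ],
  "yaw": [0,0,0,0,0]
}}

```text
clock: 30.07
tool_pos: [0.6096, -0.0449, 0.2138]
orientation: [0.685, 0.049, 0.724, -0.059]
force: [0.7, -0.1, 1.6]
gripper_width: 0.0
```

```bash
python3 - <<'E'
from h import *
def med(W,w):
    a=W.reshape(-1,3);t=a[:,:2]-[.602,-.052];y=t@[.151,.9885];x=t@[.9885,-.151]
    m=(abs(x)<.04)&(y>w[0])&(y<w[1])&(a[:,2]>w[2])&(a[:,2]<w[3]);return m.sum(),np.percentile(y[m],[2,50,98]).round(4)
c,W=cap('scene')
print('pp',med(W,(.06,.13,.135,.157)))
a=W.reshape(-1,3);r=a[(a[:,0]>.46)&(a[:,0]<.53)&(a[:,1]>.11)&(a[:,1]<.24)&(a[:,2]>.13)&(a[:,2]<.175)];print('pad',r.mean(0).round(4),r[:,2].max())
S=np.load('scene1.npy')
for n,(x,y,z,d) in dict(jar=(.4228,-.181,.08,.04),salt=(.5015,.217,.108,.05),ta=(.7776,.153,.139,.06),tb=(.7555,.0155,.139,.06),tc=(.736,-.116,.139,.06)).items():
    f=lambda q:(lambda b:b[(np.hypot(b[:,0]-x,b[:,1]-y)<d)&(abs(b[:,2]-z)<.007)&(b[:,2]<.145)].mean(0).round(4))(q.reshape(-1,3))
    print(n,f(S),f(W))
print(np.nanmean(abs(W[178:212,355:402]-S[178:212,355:402]),axis=(0,1)))
go([.5,-.3,.3])
E
```

```text
pp (np.int64(213), array([0.1049, 0.1064, 0.1077]))
pad [0.5071 0.1742 0.1472] 0.16087702788487235
jar [ 0.4286 -0.1762  0.0821] [ 0.4215 -0.1659  0.082 ]
salt [0.5083 0.2204 0.1076] [0.508  0.2203 0.1077]
ta [0.7795 0.1586 0.1389] [0.7795 0.1585 0.1389]
tb [0.7614 0.0203 0.1389] [0.7614 0.0203 0.1389]
tc [ 0.7419 -0.1127  0.1389] [ 0.742  -0.1125  0.1389]
[0.00293449 0.00144196 0.00268042]
t 30.12 p [ 0.6099 -0.047   0.2144] F [ 1.3 -2.5  1.5] jawang -8.92 delta mm [ -76.4 -268.6  -73.7]
```

```bash
python3 -c "
from h import *
c,W=cap('top')
print(W[271,396],W[232,213]);go([.5,-.3,.3]);print(job_done())"
```

```text
[ 0.42278367 -0.18078547  0.08371626] [0.49845055 0.21557236 0.10829057]
t 30.17 p [ 0.6088 -0.0455  0.2116] F [-1.3 -1.  -0.2] jawang -8.93 delta mm [ -79.4 -269.8  -72.7]
the job is handed in; nothing more can be done
None
```

The brake check is done and handed in after 30 s. The trolley is up against the end stop with the brake up, but one force reading on the lever was just over your 20 N limit.

- **Locking:** I pressed the lever down and it locked. I confirmed this with a further 11 N press, with the pad's upper side about 75 mm above the bench.
- **Holding:** I leaned on the push plate with about 10–11 N for more than 1.2 s. The trolley did not move.
- **Releasing:** I gripped the toe pad and lifted the lever fully up; the pad's upper side is at 161 mm, as at the start.
- **Rolling:** I pushed the trolley with about 1–2 N until it met the buffers, touching them with about 7 N. It travelled about 206–208 mm. After a second light touch I eased off slowly.

**Checks that failed or disagreed:**
- **Lever force:** during the first press the fingertip slid off the outer side of the toe pad. The tool then read about 20.4 N sideways, roughly 21.6 N in total. The other lever readings were 18.4 N or less.
- **Contact with the buffers:** the second touch suggested the trolley had rolled back about 1 mm after the first release. The camera showed no change in its position before and after that touch.
- **Other items:** the tins, salt pack and jar measured unmoved. One jar reading in the scene view had shifted, but the arm partly hid it there, and the top view showed it unmoved. The spoon was not clearly measured at the end; its area differed by 1.4–2.9 mm on average, and it looks undisturbed in the pictures.

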